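Change the batch on the knife drying rack

ROBOT

A 7-joint arm with a two-finger parallel gripper is mounted at the origin on the work surface. World frame = base frame: x ahead of the robot, y to its left, z up, the work surface at z = 0. Lengths are in m, angles in rad, forces in N, time in s.
With the tool pointing down it reaches from about 0.4 to 0.85 m from the base axis. Payload 10.4 kg.
Tool frame: the origin (TCP) lies at the very end of the fingers, on their centre line; the grasp point (between the pads) lies 19 mm behind it; z points along the fingers, y is the line along which they close (so a half turn about z gives the same grasp; the last joint's range is limited). The gripper opens to 87 mm and grips with 3 to 60 N. Pads are 19 mm wide; open, the fingers measure 117 mm over their backs; the gripper's body (75 mm by 190 mm) begins 51 mm behind the grasp point.
Start: joints at [1.098, 0.332, -0.065, 1.46, 0.022, 1.35, -0.088], TCP at [0.272, -0.563, 0.223] pointing down, gripper open.
Joint ranges: [-2.6, 2.6], [-0.5, 2.12], [-1.47, 1.34], [0.16, 2.42], [-1.27, 4.41], [0.06, 2.06], [-2.6, 2.6]. Speed limits (rad/s): [2.22, 2.22, 2.79, 2.79, 3.14, 3.14, 3.14].

INTERFACE

Orientations are given as a unit quaternion [x, y, z, w].
In Python, from bench import read_state, cams, workorder gives the robot as it stands.
- The arm moves only by the shell command python3 -m crank 'ROWS' [FORCE]. ROWS is text: rows parted by semicolons, each of 5 numbers parted by spaces: the shift along the tool's x, y, z scaled (see below), then the turn about the tool's z scaled (see below), then the opening, from -1 (shut) to 1 (fully open). In form: dx dy dz yaw jaw; .... A call has 1 to 10 rows; each row shifts and turns the commanded pose from where the row before left it, along the tool's axes as they then stand; what a row does not reach is not made up. The controller multiplies each number of a shift by 200 mm and each number of a turn by 90 degrees. A row lasts 1/10 s, in which the tool goes at most 50 mm and 8.59 degrees, less where a joint would pass 70% of its speed; a pose out of reach is approached as far as the arm can. A call with a number of a shift or a turn outside -1 to 1 is refused whole. A call with a gripper value outside its range is refused whole. The fingers move at their own pace and stop on an object; FORCE is the grip in N (left out, the last holds). Time passes only in rows, so rows that do not move let the fingers close. It gives the time, the measured TCP pose, the force, the opening and the grip force at its end, in the units of the state.
- read_state(): the state, without advancing time (a new reading comes with each control period).
- cams.camera(name): name is "scene" or "top"; returns a dict with "img" (400x640x3 uint8, blue, green, red), "K" (3x3 intrinsics, pixels), "dist" ([k1, k2, p1, p2, k3] as OpenCV has them; the pictures are not rectified), "xyz" and "attitude" of the camera in the world. Camera axes: x right, y down, z forward; pixel columns grow to the right and rows downward; lengths in m; the calibration is good to about 2 mm. A picture is of the moment at which its call begins. There is no depth.
- workorder.close_job(): hands the job in; it is judged then, once.
The state is a dict: "time": time; "joint_positions": joint angles; "joint_vel": joint speeds; "joint_torque": joint torques, N m; "ee_pos": TCP position; "eef_rot": TCP orientation; "ft_force": force on the tool from outside, world axes, zero at the start; "torque": the same for the moment, N m; "width": finger opening in m; "grip_force": force on a finger pad.
Only numpy, scipy, OpenCV 4.12 (cv2) and the standard library are available. Lean on these libraries where they do the work, as an engineer would, in place of code of your own. Each camera call takes 0.05 s, during which the arm holds its last target. There are 200 camera calls.

TASK

Stop the blower by moving its switch lever fully over towards the robot, then clear the drying rack: the pocket knives on it are dry, so lay the long ones in the longer card box and the short ones in the smaller one. Only when the rack is empty, lay every washed knife from the rubber mat level and squarely across both rails of the rack, none touching another. When all are on, start the blower again by pushing the lever fully over the other way, and leave the other things on the bench where they are.

Things in the scene. Friction and masses are not known exactly. Their poses are not given: they have to be found in the camera images.
- rack: fixed drying rack: two level steel rails, 8 mm wide, 318 mm long along the rack's y, centred at x = -27 and +27 mm (46 mm clear between), tops 60 mm above the bench. Wooden cheeks 75 mm high close the ends (inner faces at y = -159 and +159 mm); thin drip pan below. Origin at bench level under the middle; x across the rails, away from the robot. A knife lies along the rack's x
- mat: fixed grey rubber draining mat, 140 (x) x 340 (y) x 4 mm, on which the washed knives lie flat, side by side. Origin under its middle
- long_box: loose open card box, outside 175 (its x) x 150 (its y) x 45 mm high, walls and floor 4 mm, 350 g. Origin under its middle. For the dry long knives
- short_box: loose open card box, outside 120 (its x) x 140 (its y) x 45 mm high, walls and floor 4 mm, 300 g. Origin under its middle. For the dry short knives. The two boxes may stand either way about
- switch (a joint): toggle lever of the blower's starter box: 0 rad = off, leaning towards the robot (the box's -x); 1.0 rad = fully on, leaning away (+x). On at the start. It stays where it is pushed; light friction only
- switch_tip (a point): tip of that lever. The lever is 60 mm long, black, pivoted on top of the starter box, and leans 0.5 rad off vertical at either end of its swing
- starter: fixed grey starter box, 95 (x) x 75 (y) x 40 mm, with the lever and its small housing on its top. Origin under its middle; its x, pointing away from the robot, is the way the lever swings to start
- hammer: bystander: hammer lying on the bench, 260 mm long; leave alone
- brush: bystander: hand brush lying behind the rack, 190 mm long; leave alone
- driver: bystander: screwdriver lying between rack and starter box, 160 mm long; leave alone
- oil_bottle: bystander: oil bottle, 52 mm across, 120 mm high, behind the rack; leave alone
- paste_tin: bystander: round tin, 60 mm across, 30 mm high, left of mat and rack; leave alone
- dry_long_1: long closed pocket knife, black with steel ends, rounded ends, 130 x 28 x 16 mm, 120 g. x along its length, z through its thickness; origin at the middle of its underside. Dry: at the start it lies across the rack's rails. May be absent (None)
- dry_short_1: short closed pocket knife, black with steel ends, rounded ends, 85 x 22 x 14 mm, 60 g. x along its length, z through its thickness; origin at the middle of its underside. Dry: at the start it lies across the rack's rails. May be absent (None)
- dry_long_2: long closed pocket knife, black with steel ends, rounded ends, 130 x 28 x 16 mm, 120 g. x along its length, z through its thickness; origin at the middle of its underside. Dry: at the start it lies across the rack's rails. May be absent (None)
- dry_short_2: short closed pocket knife, black with steel ends, rounded ends, 85 x 22 x 14 mm, 60 g. x along its length, z through its thickness; origin at the middle of its underside. Dry: at the start it lies across the rack's rails. May be absent (None)
- wet_long_1: long closed pocket knife, black with steel ends, rounded ends, 130 x 28 x 16 mm, 120 g. x along its length, z through its thickness; origin at the middle of its underside. Washed: at the start it lies flat on the mat. May be absent (None)
- wet_short_1: short closed pocket knife, black with steel ends, rounded ends, 85 x 22 x 14 mm, 60 g. x along its length, z through its thickness; origin at the middle of its underside. Washed: at the start it lies flat on the mat. May be absent (None)
- wet_long_2: long closed pocket knife, black with steel ends, rounded ends, 130 x 28 x 16 mm, 120 g. x along its length, z through its thickness; origin at the middle of its underside. Washed: at the start it lies flat on the mat. May be absent (None)
- wet_short_2: short closed pocket knife, black with steel ends, rounded ends, 85 x 22 x 14 mm, 60 g. x along its length, z through its thickness; origin at the middle of its underside. Washed: at the start it lies flat on the mat. May be absent (None)

How it is judged:
By the outcome, as a careful person would: the job done as asked, in the order asked, and still so for the second after the job is handed in, with the robot touching nothing.
Of dry_long_1, dry_short_1, dry_long_2, dry_short_2 only 3 to 4 are there at a start; the rules pass over those that are not, and their reading is None.
Of wet_long_1, wet_short_1, wet_long_2, wet_short_2 only 3 to 4 are there at a start; the rules pass over those that are not, and their reading is None.
At some moment in a run one of long_box, short_box may be knocked a few centimetres aside while the robot is not near it.
Once in a run the grip may slacken for a moment while it holds something.
It also fails if it takes over 210 s, if anything falls off the work surface, if the arm or the gripper's body presses on something with over 40 N, if the wrist force passes 120 N, or if a joint passes its speed limit or range.

## Working session

There is one attempt and no reset: what is moved stays moved. The work goes in short steps, Python scripts to look and compute and a shell command to move; the robot and the scene stay as the last step left them, time stands still between calls to the robot, and variables do not carry over. Pictures are saved under pics/ and viewed, at most 14 in all, crops included, and the job is handed in when it is done.

```bash
ls; mkdir -p pics
python3 - <<'E'
from bench import read_state, cams, workorder
import cv2
s=read_state(); print({k:s[k] for k in('time','ee_pos','eef_rot','width')})
for n in('scene','top'):
    c=cams.camera(n); cv2.imwrite(f'pics/{n}0.png',c['img']); print(n,c['K'],c['dist'],c['xyz'],c['attitude'])
E
```

```text
pics
{'time': 0.0, 'ee_pos': array([ 0.27155354, -0.5624866 ,  0.22174261]), 'eef_rot': array([ 9.74816841e-01,  2.23005853e-01, -1.89893211e-04, -6.93349949e-04]), 'width': 0.08683555571805904}
scene [[439.27510035   0.         314.94843132]
 [  0.         439.27510035 194.9803446 ]
 [  0.           0.           1.        ]] [-0.01080895  0.          0.          0.          0.        ] [ 0.85783436 -0.57960559  1.04489899] [ 0.91202216  0.28864768 -0.08057192 -0.28001117]
top [[451.04707731   0.         321.39091659]
 [  0.         451.04707731 192.80310644]
 [  0.           0.           1.        ]] [0.02518069 0.         0.         0.         0.        ] [ 0.26246647 -0.03184876  1.51436933] [-0.70360176  0.70402981 -0.07318669  0.06269209]
```

View pics/top0.png

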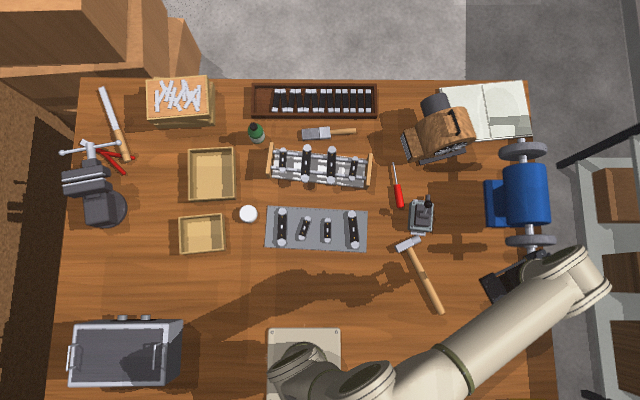

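View pics/scene0.png

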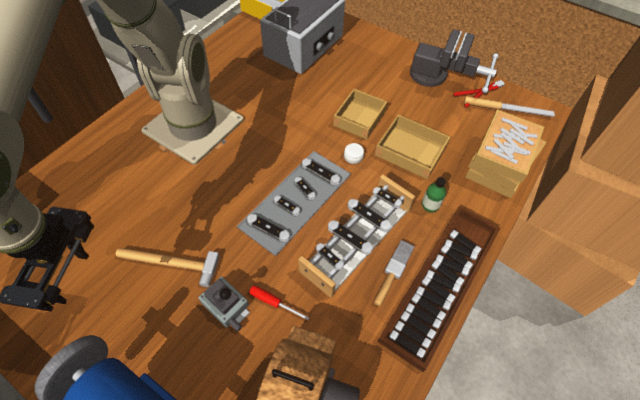

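The top view shows the rack at (320,166) with 4 knives (short, long, long, short), the mat at (316,229) with 4 (long, short, short, long), the boxes at (211,174) and (202,233), and the starter at (421,214). Next I'll view enlarged crops.

Run:
```python
import cv2
a=cv2.imread('pics/top0.png')[135:260,255:445]; cv2.imwrite('pics/top0c.png',cv2.resize(a,None,fx=4.2,fy=4.2,interpolation=cv2.INTER_CUBIC))
a=cv2.imread('pics/scene0.png')[145:335,190:420]; cv2.imwrite('pics/scene0c.png',cv2.resize(a,None,fx=3.1,fy=3.1,interpolation=cv2.INTER_CUBIC))
```

```text
(no output)
```

View pics/top0c.png

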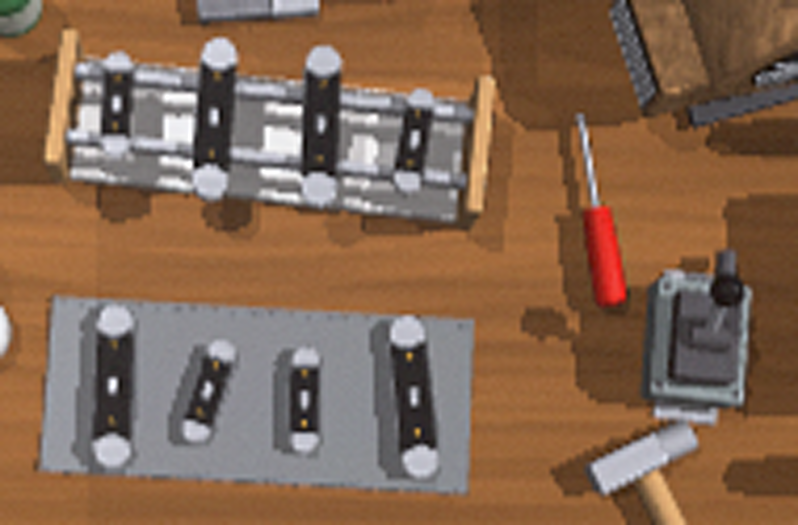

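View pics/scene0c.png

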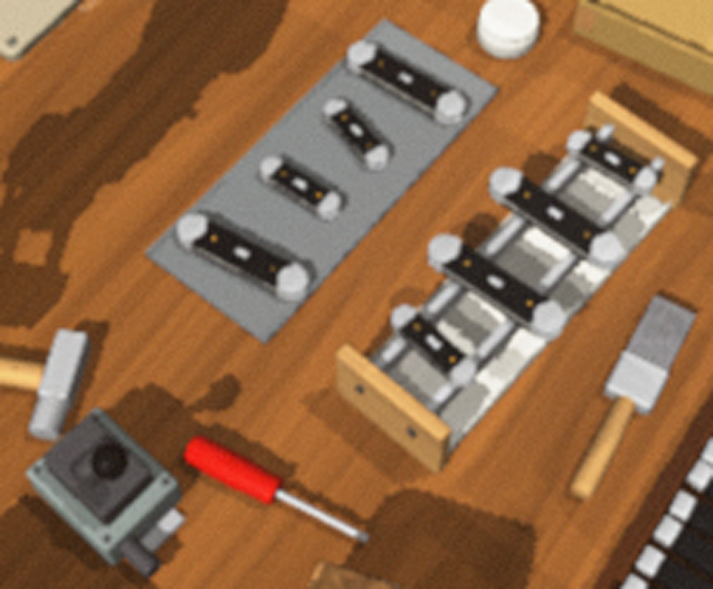

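The crops show black knife handles with pale round ends. The lever tip is a black knob near top-view pixel (428,204), leaning away. Now I'll measure from both cameras.

```bash
cat > h.py <<'E'
import numpy as np, cv2, sys
from scipy.spatial.transform import Rotation as R
from bench import read_state, cams
def cam(n): return cams.camera(n)
def ray(c,uv):
    p=cv2.undistortPoints(np.array(uv,float).reshape(-1,1,2),c['K'],np.array(c['dist'])).reshape(-1,2)
    d=np.c_[p,np.ones(len(p))]@R.from_quat(c['attitude']).as_matrix().T
    return np.array(c['xyz']),d
def onplane(c,uv,z):
    o,d=ray(c,uv); return o+d*((z-o[2])/d[:,2])[:,None]
def pix(c,P):
    r=R.from_quat(c['attitude']).inv()
    return cv2.projectPoints(r.apply(np.atleast_2d(P)-c['xyz']),np.zeros(3),np.zeros(3),c['K'],np.array(c['dist']))[0].reshape(-1,2)
def tri(c1,u1,c2,u2):
    A=np.zeros((3,3));b=np.zeros(3)
    for c,u in((c1,u1),(c2,u2)):
        o,d=ray(c,u);d=d[0]/np.linalg.norm(d[0]);M=np.eye(3)-np.outer(d,d);A+=M;b+=M@o
    return np.linalg.solve(A,b)
def blacks(c,z,roi):
    """dark handle blobs in the world box roi=(x0,x1,y0,y1) at height z: centre, heading deg, length, width (mm)"""
    g=cv2.resize(c['img'],None,fx=4,fy=4,interpolation=cv2.INTER_CUBIC)
    m=(g.max(2)<70)&((g.max(2).astype(int)-g.min(2))<22)
    m=cv2.morphologyEx(m.astype(np.uint8),cv2.MORPH_CLOSE,np.ones((13,13)))
    out=[]
    for k in cv2.findContours(m,cv2.RETR_EXTERNAL,cv2.CHAIN_APPROX_NONE)[0]:
        if cv2.contourArea(k)<700: continue
        w=onplane(c,(k.reshape(-1,2)-1.5)/4,z)[:,:2]
        (x,y),(a,b),t=cv2.minAreaRect((w*1000).astype(np.float32))
        if a<b: a,b,t=b,a,t+90
        if roi[0]<x/1e3<roi[1] and roi[2]<y/1e3<roi[3]: out.append((x,y,(t+90)%180-90,a,b))
    return sorted(out,key=lambda r:-r[1])
def pose():
    s=read_state();M=R.from_quat(s['eef_rot']).as_matrix();return s,s['ee_pos'],M
def plan(x,y,z,hd=None):
    """how far to go: yaw units first, then tool dx dy (after the yaw), dz, in row units"""
    s,p,M=pose(); h=np.degrees(np.arctan2(M[1,0],M[0,0]))
    t=0 if hd is None else (hd-h+90)%180-90
    M2=M@R.from_euler('z',-t,degrees=True).as_matrix()
    d=M2.T@(np.array([x,y,z])-p)/.2
    print(f"t={s['time']:.1f} at {np.round(p,4)} hd {h:.1f} w {s['width']:.4f} q7 {s['joint_positions'][6]:.2f} | yaw {-t/90:.3f} dx {d[0]:.3f} dy {d[1]:.3f} dz {d[2]:.3f}")
if __name__=='__main__': plan(*map(float,sys.argv[1:]))
E
python3 - <<'E'
from h import *
np.set_printoptions(precision=4,suppress=True)
T,S=cam('top'),cam('scene')
cr=lambda u,v:((u+.5)/4.2-.5+255,(v+.5)/4.2-.5+135)
cs=lambda u,v:((u+.5)/3.1-.5+190,(v+.5)/3.1-.5+145)
print('mat',onplane(T,[cr(53,296),cr(473,319),cr(467,492),cr(40,470)],.004))
print('rack cheek inner',onplane(T,[cr(76,34),cr(62,178),cr(478,77),cr(470,212)],.075))
print('lever',tri(T,cr(727,290),S,cs(108,461)), 'starter top',onplane(T,[cr(665,272),cr(750,283),cr(742,408),cr(645,398)],.04))
for n,c in(('top',T),('scene',S)):
    for z in(.019,.075):
        print(n,z)
        for r in blacks(c,z,(.3,.8,-.25,.3)): print(np.round(r,1))
E
```

```text
mat [[ 0.5142  0.1288  0.004 ]
 [ 0.4956 -0.21    0.004 ]
 [ 0.3569 -0.2022  0.004 ]
 [ 0.3746  0.1361  0.004 ]]
rack cheek inner [[ 0.7121  0.1075  0.075 ]
 [ 0.5954  0.1162  0.075 ]
 [ 0.6776 -0.2097  0.075 ]
 [ 0.5687 -0.2011  0.075 ]]
lever [ 0.4998 -0.3895  0.1146] starter top [[ 0.5277 -0.3588  0.04  ]
 [ 0.519  -0.4258  0.04  ]
 [ 0.4198 -0.4146  0.04  ]
 [ 0.4276 -0.339   0.04  ]]
top 0.019
[787.8 182.1 -24.6  28.   27.2]
[670.8  78.2  -2.5  51.4  24.2]
[439.9  78.1  -1.3  83.2  29. ]
[659.8   3.8  -2.   86.7  39.1]
[435.6   3.6 -17.   50.8  22.9]
[428.8 -72.5  -0.2  49.2  21.7]
[653.6 -82.3   4.3  87.8  45.4]
[ 430.4 -159.1    4.2   85.2   29.2]
[ 640.4 -163.    -9.2   52.6   23.2]
top 0.075
[768.1 174.1 -24.6  27.   26.2]
[655.5  74.1  -2.5  49.5  23.3]
[433.2  74.   -1.3  80.1  27.9]
[644.9   2.4  -2.   83.5  37.7]
[429.1   2.3 -17.   48.9  22. ]
[422.6 -70.9  -0.2  47.4  20.9]
[639.  -80.4   4.3  84.6  43.7]
[ 424.1 -154.3    4.2   82.    28.1]
[ 626.3 -158.1   -9.2   50.6   22.4]
scene 0.019
[745.6 240.6 -88.3  34.8  23.1]
[643.4 110.1  -1.4  52.9  23.8]
[438.6  76.3  -0.2  80.9  28.9]
[630.9  25.7  -3.1  87.1  40.1]
[434.2  -0.3 -19.6  50.6  25.1]
[625.2 -58.7  -2.3  87.9  29.4]
[428.4 -76.   -1.2  50.4  23.2]
[ 613.2 -138.4  -11.3   53.2   25.1]
[ 430.2 -162.2    4.5   82.1   29.8]
scene 0.075
[751.7 195.8 -88.3  32.9  21.8]
[655.1  72.4  -1.4  50.   22.5]
[461.5  40.5  -0.2  76.5  27.3]
[643.3  -7.4  -3.1  82.4  37.9]
[457.3 -32.  -19.6  47.9  23.7]
[637.9 -87.2  -2.3  83.1  27.8]
[ 451.9 -103.4   -1.2   47.6   22. ]
[ 626.5 -162.4  -11.3   50.3   23.8]
[ 453.6 -185.     4.5   77.7   28.2]
```

Run:
```python
from h import *
T=cam('top')
cr=lambda u,v:((u+.5)/4.2-.5+255,(v+.5)/4.2-.5+135)
for a,b,z in(((118,63),(115,145),.074),((219,53),(210,183),.076),((323,62),(318,187),.076),((420,100),(408,180),.074)):
    P=onplane(T,[cr(*a),cr(*b)],z)*1000; d=P[0]-P[1]; print(P.mean(0).round(1),np.degrees(np.arctan2(d[1],d[0])).round(1),np.hypot(*d[:2]).round(1))
plan(.544,-.396,.22,-8.7)
```

```text
[655.4  74.8  74. ] -1.2 66.5
[643.9  -2.2  76. ] -3.6 105.3
[638.8 -85.2  76. ] -2.6 101.1
[ 626.7 -158.5   74. ] -9.2 65.4
t=0.2 at [ 0.2717 -0.5627  0.2222] hd 25.8 w 0.0869 q7 -0.09 | yaw 0.383 dx 1.220 dy -1.030 dz 0.011
```

```bash
python3 -m crank '0 0 0 .08 -1;0 0 0 .08 -1;0 0 0 .08 -1;0 0 0 .08 -1;0 0 0 .063 -1' 20; python3 -m crank '.122 -.103 0 0 -1;.122 -.103 0 0 -1;.122 -.103 0 0 -1;.122 -.103 0 0 -1;.122 -.103 0 0 -1;.122 -.103 0 0 -1;.122 -.103 0 0 -1;.122 -.103 0 0 -1;.122 -.103 0 0 -1;.122 -.103 0 0 -1'; python3 -m crank '0 0 0 0 -1;0 0 0 0 -1;0 0 0 0 -1'; python3 h.py .544 -.396 .09 -8.7
```

```text
time: 0.75
ee_pos: [0.2717, -0.5628, 0.2224]
eef_rot: [0.997, -0.078, -0.0, -0.0]
ft_force: [-0.1, 0.2, 1.0]
width: 0.0547
grip_force: 0.0
time: 1.75
ee_pos: [0.5451, -0.3953, 0.2225]
eef_rot: [0.997, -0.076, -0.0, -0.0]
ft_force: [-0.4, 0.2, 0.6]
width: 0.0002
grip_force: 0.0
time: 2.05
ee_pos: [0.5431, -0.3972, 0.2225]
eef_rot: [0.997, -0.077, -0.0, 0.0]
ft_force: [0.4, -0.8, 0.0]
width: 0.0002
grip_force: 0.0
t=2.0 at [ 0.5431 -0.3972  0.2225] hd -8.8 w 0.0002 q7 -1.19 | yaw -0.001 dx 0.004 dy -0.007 dz 0.662
```

```bash
python3 -m crank '0 0 .15 0 -1;0 0 .15 0 -1;0 0 .15 0 -1;0 0 .15 0 -1;0 0 .06 0 -1;0 0 0 0 -1'; python3 -m crank '-.04 0 0 0 -1;-.04 0 0 0 -1;-.04 0 0 0 -1;-.04 0 0 0 -1;-.04 0 0 0 -1;-.04 0 0 0 -1;-.03 0 0 0 -1;-.03 0 0 0 -1;0 0 0 0 -1'
python3 -m crank '-.03 0 0 0 -1;-.02 0 0 0 -1;0 0 0 0 -1';python3 - <<'E'
from h import *
T=cam('top'); cv2.imwrite('pics/t1.png',cv2.resize(T['img'][170:270,370:480],None,fx=5,fy=5,interpolation=cv2.INTER_CUBIC))
E
```

```text
time: 2.65
ee_pos: [0.5425, -0.3965, 0.0891]
eef_rot: [0.997, -0.077, -0.001, -0.001]
ft_force: [0.1, -1.0, -0.1]
width: 0.0006
grip_force: 0.0
time: 3.55
ee_pos: [0.4837, -0.3871, 0.0904]
eef_rot: [0.997, -0.076, -0.0, -0.0]
ft_force: [-0.1, 0.9, -0.2]
width: 0.0005
grip_force: 0.0
time: 3.85
ee_pos: [0.4745, -0.3853, 0.0905]
eef_rot: [0.997, -0.076, -0.0, -0.0]
ft_force: [0.9, 0.6, 1.0]
width: 0.0005
grip_force: 0.2
```

View pics/t1.png

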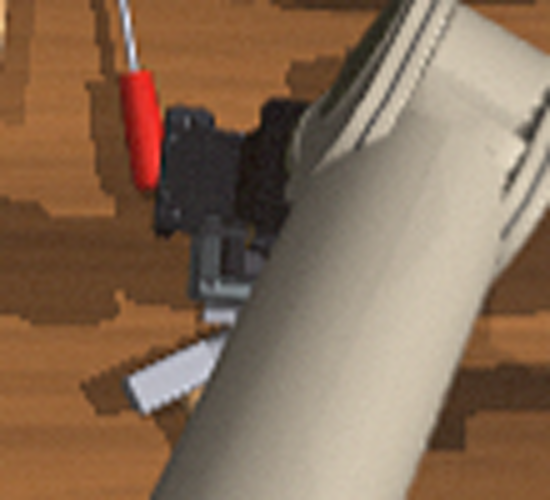

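The arm hides the lever from the top camera, so I'll push on in small steps and watch the force.

```bash
for i in 1; do python3 -m crank '-.02 0 0 0 -1;0 0 0 0 -1' | grep -E 'ee_pos|ft'; python3 -m crank '-.01 0 0 0 -1;0 0 0 0 -1'| grep -E 'ee_pos|ft'; python3 -m crank '-.01 0 0 0 -1;0 0 0 0 -1'| grep -E 'ee_pos|ft'; python3 -m crank '-.01 0 0 0 -1;0 0 0 0 -1'| grep -E 'ee_pos|ft'; done
```

```text
ee_pos: [0.4721, -0.3848, 0.091]
ft_force: [4.8, -1.1, -1.2]
ee_pos: [0.4714, -0.3846, 0.0916]
ft_force: [9.8, -1.7, -0.2]
ee_pos: [0.4708, -0.3845, 0.0921]
ft_force: [15.1, -2.5, -1.1]
ee_pos: [0.4702, -0.3843, 0.0927]
ft_force: [17.2, -3.3, -1.4]
```

The stop was met at x = 0.470, as predicted from the pivot. I'll back off, lift and check, and measure the boxes too.

```bash
python3 -m crank '.1 0 0 0 -1;.05 0 -.1 0 -1;0 0 -.2 0 -1;0 0 -.2 0 -1;0 0 -.2 0 0;.2 0 0 0 0;.2 0 0 0 0;0 0 0 0 0' | head -2
cat >> h.py <<'E'
def boxes(c):
    """card boxes: top rim outline -> centre, heading of its minAreaRect first side, sizes (mm)"""
    hsv=cv2.cvtColor(c['img'],cv2.COLOR_BGR2HSV); out=[]
    m=cv2.inRange(hsv,(18,70,90),(32,200,255))
    m=cv2.morphologyEx(m,cv2.MORPH_OPEN,np.ones((3,3)))
    for k in cv2.findContours(m,cv2.RETR_EXTERNAL,cv2.CHAIN_APPROX_NONE)[0]:
        if cv2.contourArea(k)<400: continue
        w=onplane(c,k.reshape(-1,2),.045)[:,:2]*1000
        (x,y),(a,b),t=cv2.minAreaRect(w.astype(np.float32))
        if abs(t)>45: a,b,t=b,a,t-90
        if 300<x<800 and 100<y<500: out.append((x,y,t,a,b))
    return out
E
python3 - <<'E'
from h import *
T,S=cam('top'),cam('scene')
for c in(T,S): print([np.round(b,1) for b in boxes(c)])
a=T['img'][120:265,150:290]; b=S['img'][250:350,170:270]
cv2.imwrite('pics/b1.png',np.hstack([cv2.resize(a,(483,500),interpolation=cv2.INTER_CUBIC),cv2.resize(b,(300,500),interpolation=cv2.INTER_CUBIC)]))
E
```

```text
time: 5.5
ee_pos: [0.5772, -0.3987, 0.228]
[array([409.6, 339.5,  -0. , 110.2, 141.9]), array([609.4, 312.2,   2. , 162.3, 150.1])]
[array([620.5, 296.1,   4.9, 171.3, 185.7]), array([438.9, 350.4,  33.4, 102.1, 166.7])]
```

View pics/b1.png

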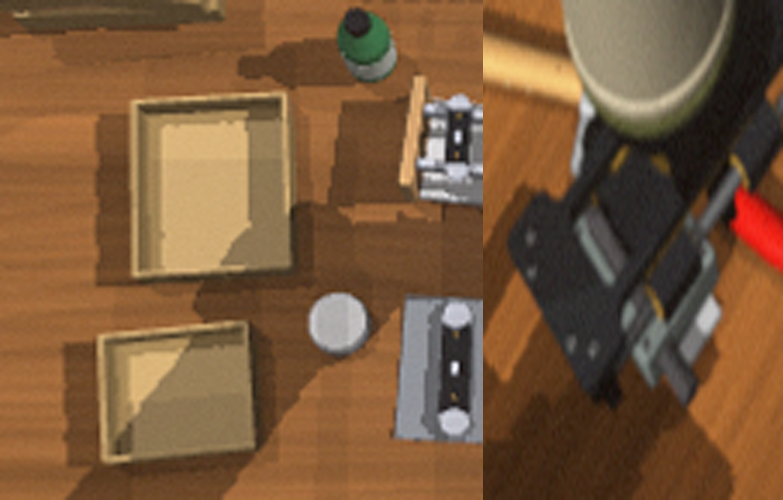

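The box rims are clear (long: crop corners (132,98),(287,92),(292,268),(133,278); short: (98,336),(247,321),(254,453),(104,463)). The lever is still hidden under the gripper. On to the first long dry knife.

```bash
sed -i 's/(18,70,90),(32,200,255)/(17,60,45),(32,210,255)/' h.py
python3 - <<'E'
from h import *
T=cam('top'); f=lambda p:[(u/3.45-.4+150,v/3.45-.4+120) for u,v in p]
for p in([(132,98),(287,92),(292,268),(133,278)],[(98,336),(247,321),(254,453),(104,463)]):
    P=onplane(T,f(p),.045)[:,:2]*1000; print(P.round(0).tolist(),P.mean(0).round(1))
print([np.round(b,1) for b in boxes(T)])
plan(.6436,-.003,.16,-3)
E
```

```text
[[702.0, 395.0], [708.0, 245.0], [534.0, 234.0], [524.0, 384.0]] [616.9 314.2]
[[468.0, 414.0], [482.0, 274.0], [358.0, 263.0], [349.0, 401.0]] [414.3 338. ]
[array([415. , 336.9,   6. , 123.4, 144.2]), array([613.7, 311.4,   3.1, 181.2, 155.6])]
t=5.7 at [ 0.573  -0.4008  0.23  ] hd -8.7 w 0.0364 q7 -1.21 | yaw -0.063 dx 0.249 dy -2.005 dz 0.350
```

```bash
python3 -m crank '0 0 0 -.063 .38;0 0 0 0 .38' >/dev/null; python3 -m crank '.025 -.2 0 0 .38;.025 -.2 0 0 .38;.025 -.2 0 0 .38;.025 -.2 0 0 .38;.025 -.2 0 0 .38;.025 -.2 0 0 .38;.025 -.2 0 0 .38;.025 -.2 0 0 .38;.025 -.2 0 0 .38;.025 -.205 0 0 .38'; python3 -m crank '0 0 .2 0 .38;0 0 .15 0 .38;0 0 0 0 .38;0 0 0 0 .38'>/dev/null; python3 h.py .6436 -.003 .054 -3
python3 - <<'E'
from h import *
c=cam('scene');cv2.imwrite('pics/s2.png',cv2.resize(c['img'][130:330,190:430],None,fx=2.6,fy=2.6,interpolation=cv2.INTER_CUBIC))
E
```

```text
time: 6.85
ee_pos: [0.6444, -0.0023, 0.2313]
eef_rot: [1.0, -0.029, 0.0, 0.0]
ft_force: [0.8, -0.7, 0.2]
width: 0.06
grip_force: 0.0
t=7.2 at [ 0.6447 -0.0037  0.1616] hd -3.2 w 0.0601 q7 -1.78 | yaw -0.002 dx -0.006 dy -0.003 dz 0.538
```

View pics/s2.png

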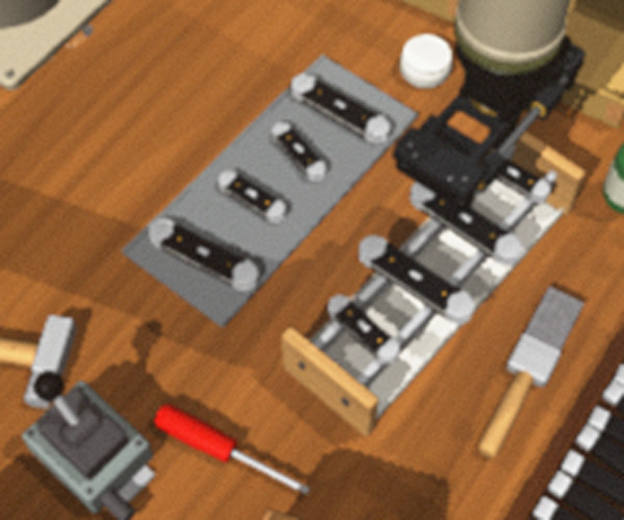

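The lever now leans towards the robot (knob at (48,385) in the crop), and the gripper is over the first long knife. Descending to grasp.

```bash
python3 -m crank '0 0 .15 0 .38;0 0 .15 0 .38;0 0 .15 0 .38;0 0 .09 0 .38;0 0 0 0 .38;0 0 0 0 -1;0 0 0 0 -1;0 0 0 0 -1;0 0 0 0 -1;0 0 0 0 -1' 25; python3 -m crank '0 0 -.1 0 -1;0 0 -.15 0 -1;0 0 -.15 0 -1;0 0 -.15 0 -1;0 0 0 0 -1'; python3 h.py .6165 .284 .16 3.5
```

```text
time: 8.3
ee_pos: [0.6451, -0.0029, 0.0531]
eef_rot: [1.0, -0.026, 0.0, 0.0]
ft_force: [-0.4, 1.0, 1.2]
width: 0.028
grip_force: 8.5
time: 8.8
ee_pos: [0.6471, -0.0026, 0.1675]
eef_rot: [1.0, -0.026, 0.004, -0.0]
ft_force: [0.7, 0.9, -1.0]
width: 0.0276
grip_force: 24.9
t=8.8 at [ 0.6471 -0.0026  0.1675] hd -3.0 w 0.0276 q7 -1.78 | yaw -0.073 dx -0.065 dy -1.440 dz 0.036
```

```bash
python3 -c "
from h import *
print([np.round(b,1) for b in boxes(cam('top'))])"
python3 -m crank '0 0 0 -.073 -1' >/dev/null; python3 -m crank '-.006 -.172 0 0 -1;-.006 -.172 0 0 -1;-.006 -.172 0 0 -1;-.006 -.172 0 0 -1;-.006 -.172 0 0 -1;-.006 -.172 0 0 -1;-.006 -.172 0 0 -1;-.006 -.172 0 0 -1;-.006 -.172 0 0 -1;-.006 -.172 0 0 -1'; python3 -m crank '0 0 .2 0 -1;0 0 .15 0 -1;0 0 0 0 -1;0 0 0 0 -1' ; python3 h.py .6148 .341 .007 3.5
```

```text
[array([415. , 335.1,   5.3, 123. , 148.4]), array([613.5, 311.9,   3.1, 181.9, 154.8])]
time: 9.95
ee_pos: [0.6108, 0.3407, 0.1608]
eef_rot: [1.0, 0.031, -0.001, 0.001]
ft_force: [1.1, 0.8, -2.0]
width: 0.0279
grip_force: 24.9
time: 10.35
ee_pos: [0.6113, 0.3393, 0.0921]
eef_rot: [1.0, 0.031, -0.001, 0.0]
ft_force: [0.5, 0.3, 0.0]
width: 0.0278
grip_force: 24.9
t=10.3 at [0.6113 0.3393 0.0921] hd 3.5 w 0.0278 q7 -2.23 | yaw 0.000 dx 0.019 dy -0.008 dz 0.425
```

```bash
python3 -m crank '.019 -.008 .15 0 -1;0 0 .15 0 -1;0 0 .08 0 -1;0 0 .04 0 -1;0 0 0 0 -1;0 0 0 0 -1;0 0 0 0 -.1;0 0 0 0 -.1;0 0 0 0 -.1'; python3 -m crank '0 0 -.15 0 -.1;0 0 -.2 0 -.1;0 0 -.2 0 0;0 0 -.2 0 .38;0 0 0 0 .38;0 0 0 0 .38' ; python3 h.py .6388 -.085 .16 -3
```

```text
time: 11.25
ee_pos: [0.6158, 0.3418, 0.0094]
eef_rot: [1.0, 0.031, 0.001, -0.0]
ft_force: [-0.0, -0.5, -0.5]
width: 0.0378
grip_force: 0.0
time: 11.85
ee_pos: [0.6158, 0.3419, 0.1599]
eef_rot: [1.0, 0.031, 0.001, -0.0]
ft_force: [0.5, -0.7, -0.9]
width: 0.0574
grip_force: 0.0
t=11.8 at [0.6158 0.3419 0.1599] hd 3.5 w 0.0574 q7 -2.22 | yaw 0.073 dx 0.226 dy 2.126 dz -0.002
```

```bash
python3 -m crank '0 0 0 .073 .38' >/dev/null; python3 -m crank '.022 .212 0 0 .38;.022 .212 0 0 .38;.022 .212 0 0 .38;.022 .212 0 0 .38;.022 .212 0 0 .38;.022 .212 0 0 .38;.022 .212 0 0 .38;.022 .212 0 0 .38;.022 .212 0 0 .38;.022 .212 0 0 .38'>/dev/null; python3 -m crank '0 0 0 0 .38;0 0 0 0 .38;0 0 0 0 .38' ; python3 h.py .6388 -.085 .06 -3
python3 - <<'E'
from h import *
c=cam('scene');a=c['img'][100:330,190:480];cv2.imwrite('pics/s3.png',cv2.resize(a,None,fx=2.6,fy=2.6,interpolation=cv2.INTER_CUBIC)); print([np.round(b,1) for b in boxes(cam('top'))])
E
```

```text
time: 13.25
ee_pos: [0.6365, -0.0826, 0.1576]
eef_rot: [1.0, -0.026, -0.001, -0.0]
ft_force: [-0.3, 0.6, -0.1]
width: 0.0599
grip_force: 0.0
t=13.2 at [ 0.6365 -0.0826  0.1576] hd -2.9 w 0.0599 q7 -1.65 | yaw 0.001 dx 0.013 dy 0.012 dz 0.488
[array([415.3, 334.7,   5.4, 123.1, 148.3]), array([613.7, 312.1,   3.7, 181.6, 153.5])]
```

View pics/s3.png

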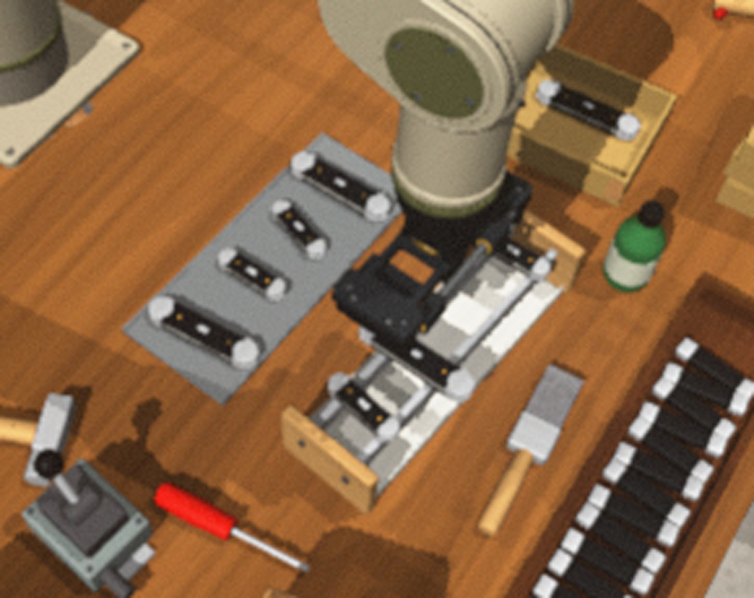

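The first long knife lies flat in the long box. Now the second.

```bash
python3 -m crank '.013 .012 .15 0 .38;0 0 .15 0 .38;0 0 .12 0 .38;0 0 .068 0 .38;0 0 0 0 .38;0 0 0 0 -1;0 0 0 0 -1;0 0 0 0 -1;0 0 0 0 -1;0 0 0 0 -1' 25; python3 -m crank '0 0 -.1 0 -1;0 0 -.15 0 -1;0 0 -.15 0 -1;0 0 -.1 0 -1;0 0 0 0 -1'|tail -2; python3 h.py .618 .285 .16 3.5;  python3 -c "
from h import *
print([np.round(b,1) for b in boxes(cam('top'))])"
```

```text
time: 14.35
ee_pos: [0.6396, -0.0867, 0.0614]
eef_rot: [1.0, -0.026, 0.0, 0.0]
ft_force: [-0.3, -0.5, 1.0]
width: 0.028
grip_force: 2.5
width: 0.0278
grip_force: 25.0
t=14.8 at [ 0.641  -0.0868  0.1644] hd -3.0 w 0.0278 q7 -1.64 | yaw -0.073 dx -0.001 dy -1.862 dz 0.020
[array([415. , 335. ,   5.8, 122.9, 148.2]), array([613.7, 312.5,   4.1, 181.5, 155.7])]
```

```bash
python3 -m crank '0 0 0 -.073 -1' >/dev/null; python3 -m crank '0 -.186 0 0 -1;0 -.186 0 0 -1;0 -.186 0 0 -1;0 -.186 0 0 -1;0 -.186 0 0 -1;0 -.186 0 0 -1;0 -.186 0 0 -1;0 -.186 0 0 -1;0 -.186 0 0 -1;0 -.186 0 0 -1'>/dev/null; python3 -m crank '0 0 .2 0 -1;0 0 .15 0 -1;0 0 0 0 -1;0 0 0 0 -1' ; python3 h.py .618 .285 .008 3.5
```

```text
time: 16.4
ee_pos: [0.6159, 0.2841, 0.0902]
eef_rot: [1.0, 0.031, -0.001, 0.0]
ft_force: [0.5, -0.4, -1.9]
width: 0.0277
grip_force: 25.0
t=16.4 at [0.6159 0.2841 0.0902] hd 3.5 w 0.0277 q7 -2.16 | yaw 0.000 dx 0.011 dy -0.004 dz 0.411
```

```bash
python3 -m crank '.011 -.004 .15 0 -1;0 0 .15 0 -1;0 0 .07 0 -1;0 0 .035 0 -1;0 0 0 0 -1;0 0 0 0 -1;0 0 0 0 -.1;0 0 0 0 -.1;0 0 0 0 -.1'; python3 -m crank '0 0 -.15 0 -.1;0 0 -.2 0 -.1;0 0 -.2 0 0;0 0 -.2 0 -.26;0 0 0 0 -.26;0 0 0 0 -.26' |tail -2; python3 h.py .6553 .0737 .16 -1.7
```

```text
time: 17.3
ee_pos: [0.6189, 0.2857, 0.0107]
eef_rot: [1.0, 0.031, 0.001, -0.0]
ft_force: [0.6, 0.4, 0.5]
width: 0.0379
grip_force: 0.0
width: 0.0333
grip_force: 0.0
t=17.9 at [0.619  0.2858 0.1613] hd 3.5 w 0.0333 q7 -2.14 | yaw 0.058 dx 0.213 dy 1.055 dz 0.006
```

```bash
python3 -m crank '0 0 0 .058 -.26;.03 .15 0 0 -.26;.03 .15 0 0 -.26;.03 .15 0 0 -.26;.03 .15 0 0 -.26;.03 .15 0 0 -.26;.03 .15 0 0 -.26;.03 .15 0 0 -.26;0 0 0 0 -.26;0 0 0 0 -.26'>/dev/null; python3 -m crank '0 0 .15 0 -.26;0 0 .15 0 -.26;0 0 0 0 -.26;0 0 0 0 -.26' ; python3 h.py .6553 .0737 .061 -1.7
python3 - <<'E'
from h import *
c=cam('scene');t=cam('top');a=c['img'][100:250,330:470];b=t['img'][110:260,170:310]
cv2.imwrite('pics/s4.png',cv2.resize(np.hstack([a,b]),None,fx=2.8,fy=2.8,interpolation=cv2.INTER_CUBIC))
E
```

```text
time: 19.3
ee_pos: [0.6538, 0.0757, 0.0999]
eef_rot: [1.0, -0.014, -0.001, -0.0]
ft_force: [0.4, 0.3, 0.2]
width: 0.0324
grip_force: 0.0
t=19.3 at [0.6538 0.0757 0.0999] hd -1.6 w 0.0324 q7 -1.90 | yaw 0.001 dx 0.008 dy 0.010 dz 0.194
```

View pics/s4.png

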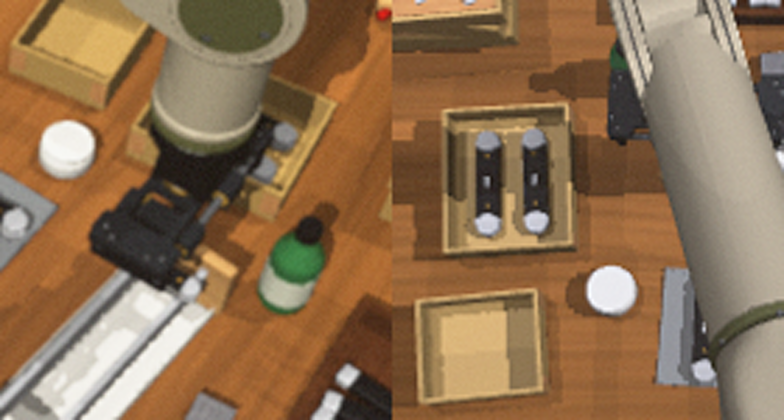

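Both long knives lie in the long box, side by side. Grasping the first short one.

```bash
python3 -m crank '.008 .010 0 0 -.26;0 0 .1 0 -.26;0 0 .094 0 -.26;0 0 0 0 -.26;0 0 0 0 -1;0 0 0 0 -1;0 0 0 0 -1;0 0 0 0 -1' 20; python3 -m crank '0 0 -.1 0 -1;0 0 -.15 0 -1;0 0 -.15 0 -1;0 0 -.1 0 -1;0 0 0 0 -1'|tail -2; python3 h.py .4124 .364 .16 5.5;  python3 -c "
from h import *
print([np.round(b,1) for b in boxes(cam('top'))])"
```

```text
time: 20.2
ee_pos: [0.6569, 0.0725, 0.0628]
eef_rot: [1.0, -0.015, 0.001, -0.0]
ft_force: [-0.6, -0.8, 6.9]
width: 0.0219
grip_force: 20.0
width: 0.0221
grip_force: 20.0
t=20.7 at [0.6576 0.0727 0.165 ] hd -1.7 w 0.0221 q7 -1.88 | yaw -0.080 dx -1.081 dy -1.567 dz 0.019
[array([415.3, 335.3,   5.4, 122.8, 149.1]), array([613.8, 311.8,   3.1, 181.3, 154.9])]
```

```bash
python3 -m crank '0 0 0 -.08 -1' >/dev/null; python3 -m crank '-.108 -.157 0 0 -1;-.108 -.157 0 0 -1;-.108 -.157 0 0 -1;-.108 -.157 0 0 -1;-.108 -.157 0 0 -1;-.108 -.157 0 0 -1;-.108 -.157 0 0 -1;-.108 -.157 0 0 -1;-.108 -.157 0 0 -1;-.108 -.157 0 0 -1'>/dev/null; python3 -m crank '0 0 .2 0 -1;0 0 .15 0 -1;0 0 0 0 -1;0 0 0 0 -1' ; python3 h.py .4124 .364 .008 5.5
```

```text
time: 22.25
ee_pos: [0.4104, 0.3637, 0.0909]
eef_rot: [0.999, 0.048, -0.001, 0.0]
ft_force: [0.2, -0.1, -0.6]
width: 0.022
grip_force: 20.0
t=22.2 at [0.4104 0.3637 0.0909] hd 5.5 w 0.0220 q7 -2.43 | yaw 0.000 dx 0.011 dy -0.001 dz 0.414
```

```bash
python3 -m crank '.011 0 .15 0 -1;0 0 .15 0 -1;0 0 .07 0 -1;0 0 .04 0 -1;0 0 0 0 -1;0 0 0 0 -1;0 0 0 0 -.3;0 0 0 0 -.3;0 0 0 0 -.3'; python3 -m crank '0 0 -.15 0 -.3;0 0 -.2 0 -.3;0 0 -.2 0 -.3;0 0 -.2 0 -.2;0 0 0 0 -.2;0 0 0 0 -.2' |tail -2; python3 h.py .6266 -.159 .16 -9.7
```

```text
time: 23.15
ee_pos: [0.4132, 0.3645, 0.0097]
eef_rot: [0.999, 0.048, 0.0, -0.0]
ft_force: [0.6, 0.1, -0.3]
width: 0.0292
grip_force: 0.0
width: 0.0346
grip_force: 0.0
t=23.8 at [0.4133 0.3646 0.16  ] hd 5.5 w 0.0346 q7 -2.40 | yaw 0.169 dx 1.492 dy 2.401 dz -0.000
```

```bash
python3 -m crank '0 0 0 .085 -.2;0 0 0 .084 -.2' >/dev/null; python3 -m crank '.107 .172 0 0 -.2;.107 .172 0 0 -.2;.107 .172 0 0 -.2;.107 .172 0 0 -.2;.107 .172 0 0 -.2;.107 .172 0 0 -.2;.107 .172 0 0 -.2'>/dev/null; python3 -m crank '.107 .172 0 0 -.2;.107 .172 0 0 -.2;.107 .172 0 0 -.2;.107 .172 0 0 -.2;.107 .172 0 0 -.2;.107 .172 0 0 -.2;.107 .172 0 0 -.2;0 0 0 0 -.2;0 0 0 0 -.2' ; python3 h.py .6266 -.159 .1 -9.7; python3 -c "
from h import *
t=cam('top');print([np.round(b,1) for b in boxes(t)])
for r in blacks(t,.019,(.3,.7,-.25,.5)): print(np.round(r,1))
for r in blacks(cam('scene'),.075,(.55,.7,-.25,.2)): print(np.round(r,1))
"
```

```text
time: 25.55
ee_pos: [0.6469, -0.1531, 0.1568]
eef_rot: [0.998, -0.065, -0.002, 0.001]
ft_force: [-0.1, 0.5, -0.7]
width: 0.0347
grip_force: 0.0
t=25.6 at [ 0.6469 -0.1531  0.1568] hd -7.5 w 0.0347 q7 -1.55 | yaw 0.024 dx -0.094 dy 0.045 dz 0.285
[array([415.4, 333.7,   5.4, 122.1, 146.2]), array([617.2, 255.3,   3.5, 179.9,  40.7]), array([613. , 335.3,   3.5, 180.1, 107. ])]
[413.1 365.3   5.   49.9  21. ]
[609.5 342.2   2.6  98.3  28.7]
[618.8 286.    4.1  86.6  29.1]
[439.9  78.1  -1.6  83.3  29.2]
[435.8   3.8 -17.7  51.   23. ]
[ 409.8 -144.7   83.1  173.8   70.5]
[598.2 -52.9  86.8 248.  119.9]
```

```bash
python3 -m crank '-.094 .045 0 .024 -.2;0 0 .15 0 -.2;0 0 .13 0 -.2;0 0 0 0 -.2;0 0 0 0 -.2'; python3 h.py .6266 -.159 .061 -9.7
```

```text
time: 26.15
ee_pos: [0.6278, -0.1576, 0.1035]
eef_rot: [0.997, -0.083, -0.001, 0.001]
ft_force: [0.9, 1.0, 1.2]
width: 0.0348
grip_force: 0.0
t=26.1 at [ 0.6278 -0.1576  0.1035] hd -9.5 w 0.0348 q7 -1.57 | yaw 0.003 dx -0.005 dy 0.007 dz 0.212
```

```bash
python3 -m crank '-.005 .007 .1 .003 -.2;0 0 .1 0 -.2;0 0 .01 0 -.2;0 0 0 0 -.2;0 0 0 0 -1;0 0 0 0 -1;0 0 0 0 -1;0 0 0 0 -1' 20; python3 -m crank '0 0 -.1 0 -1;0 0 -.15 0 -1;0 0 -.15 0 -1;0 0 -.1 0 -1;0 0 0 0 -1'|tail -2; python3 h.py .4176 .309 .16 5.5
```

```text
time: 26.95
ee_pos: [0.6273, -0.1602, 0.0624]
eef_rot: [0.996, -0.086, 0.0, 0.001]
ft_force: [-2.1, -0.3, 7.1]
width: 0.0217
grip_force: 20.0
width: 0.022
grip_force: 20.0
t=27.4 at [ 0.6284 -0.1603  0.1648] hd -9.8 w 0.0220 q7 -1.57 | yaw -0.170 dx -0.824 dy -2.437 dz 0.011
```

```bash
python3 -m crank '0 0 0 -.085 -1;0 0 0 -.085 -1' >/dev/null; python3 -m crank '-.059 -.174 0 0 -1;-.059 -.174 0 0 -1;-.059 -.174 0 0 -1;-.059 -.174 0 0 -1;-.059 -.174 0 0 -1;-.059 -.174 0 0 -1;-.059 -.174 0 0 -1'>/dev/null; python3 -m crank '-.059 -.174 0 0 -1;-.059 -.174 0 0 -1;-.059 -.174 0 0 -1;-.059 -.174 0 0 -1;-.059 -.174 0 0 -1;-.059 -.174 0 0 -1;-.059 -.174 0 0 -1;0 0 0 0 -1;0 0 0 0 -1' ; python3 h.py .4176 .309 .08 5.5; python3 -c "
from h import *
t=cam('scene');print([np.round(b,1) for b in boxes(t)])
for r in blacks(t,.018,(.3,.7,.2,.5)): print(np.round(r,1))
"
```

```text
time: 29.25
ee_pos: [0.4151, 0.3095, 0.1593]
eef_rot: [0.999, 0.049, -0.001, 0.002]
ft_force: [0.2, -0.5, -0.5]
width: 0.0218
grip_force: 20.0
t=29.2 at [0.4151 0.3095 0.1593] hd 5.6 w 0.0218 q7 -2.26 | yaw 0.001 dx 0.013 dy 0.002 dz 0.397
[array([617.4, 295.5,   3.5, 178.9, 187.3]), array([420.1, 317.9,   5.3, 131.1, 179.2])]
[613.9 341.2   3.1  81.8  26.1]
[618.5 283.2   2.9  83.4  29. ]
```

```bash
python3 -m crank '.013 .002 .2 0 -1;0 0 .2 0 -1;0 0 .2 0 -1;0 0 .1 0 -1;0 0 .05 0 -1;0 0 0 0 -1;0 0 0 0 -1;0 0 0 0 -.3;0 0 0 0 -.3;0 0 0 0 -.3'; python3 -m crank '0 0 -.15 0 -.3;0 0 -.2 0 -.3;0 0 -.2 0 -.3;0 0 -.2 0 .2;0 0 0 0 .4;0 0 0 0 .4' |tail -2; python3 h.py .439 .077 .16 -1
```

```text
time: 30.3
ee_pos: [0.4188, 0.3091, 0.011]
eef_rot: [0.999, 0.048, 0.0, 0.001]
ft_force: [-0.0, -0.2, -0.5]
width: 0.0296
grip_force: 0.0
width: 0.0465
grip_force: 0.0
t=30.9 at [0.4189 0.3095 0.1611] hd 5.5 w 0.0465 q7 -2.26 | yaw 0.072 dx 0.121 dy 1.160 dz 0.007
```

Run:
```python
from h import *
c=cam('scene');t=cam('top');a=t['img'][138:200,262:380];b=t['img'][140:262,175:293]
cv2.imwrite('pics/s5.png',cv2.resize(np.vstack([a,b]),None,fx=3.2*1.0,fy=3.2,interpolation=cv2.INTER_CUBIC))
cv2.imwrite('pics/t5raw.png',t['img'])
```

View pics/s5.png

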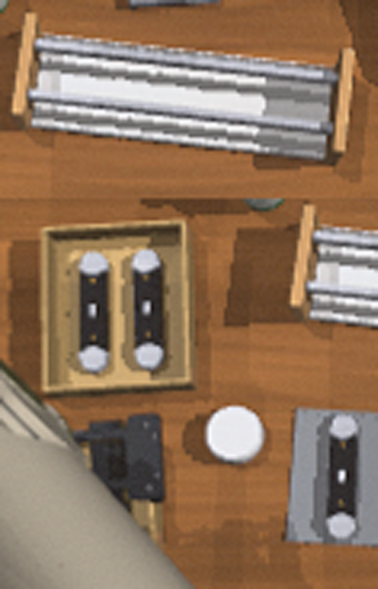

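The rack is empty; the rails run from (38,45) to (333,75) and (35,96) to (328,126) in the crop. I'll work out the rack frame from these.

```bash
python3 - <<'E'
from h import *
t=cam('top')
f=lambda p:[((u+.5)/3.2-.5+262,(v+.5)/3.2-.5+138) for u,v in p]
P=onplane(t,f([(38,45),(333,75),(35,96),(328,126)]),.06)[:,:2]*1000
print(P.round(1).tolist(),P.mean(0))
for a,b in((0,1),(2,3)): d=P[a]-P[b];print('rack x heading',np.degrees(np.arctan2(d[1],d[0]))-90,np.hypot(*d))
d=P[[0,1]].mean(0)-P[[2,3]].mean(0);print('rail sep',np.hypot(*d))
E
python3 -m crank '0 0 0 .072 .38;.015 .145 0 0 .38;.015 .145 0 0 .38;.015 .145 0 0 .38;.015 .145 0 0 .38;.015 .145 0 0 .38;.015 .145 0 0 .38;.015 .145 0 0 .38;.015 .145 0 0 .38;0 0 0 0 .38'>/dev/null; python3 -m crank '0 0 .2 0 .38;0 0 .2 0 .38;0 0 0 0 .38;0 0 0 0 .38'; python3 h.py .439 .077 .007 -1;  python3 -c "
from h import *
t=cam('top');print([np.round(b,1) for b in boxes(t)])
for r in blacks(t,.018,(.3,.7,.25,.5)): print(np.round(r,1))
"
```

```text
[[685.5, 105.7], [653.8, -201.9], [630.7, 107.8], [599.2, -195.6]] [642.28744628 -46.01097035]
rack x heading -5.888070828066887 309.17011957079734
rack x heading -5.919741104370004 304.9851458808371
rail sep 54.81571619174828
time: 32.45
ee_pos: [0.4377, 0.077, 0.0808]
eef_rot: [1.0, -0.008, -0.002, 0.001]
ft_force: [0.1, -0.4, 0.8]
width: 0.0598
grip_force: 0.0
t=32.5 at [0.4377 0.077  0.0808] hd -1.0 w 0.0598 q7 -1.89 | yaw 0.000 dx 0.007 dy -0.001 dz 0.369
[array([415.2, 334.8,   5.3, 122.7, 147.9]), array([613.2, 311.4,   3.1, 182.6, 155.6])]
[413.7 364.9   6.3  56.6  22.7]
[615.4 343.6   2.6  83.8  27. ]
[420.4 309.7   3.4  54.   22.4]
[618.6 286.1   4.1  85.8  29.1]
```

```bash
python3 -m crank '.007 0 .15 0 .38;0 0 .15 0 .38;0 0 .07 0 .38;0 0 0 0 .38;0 0 0 0 .38;0 0 0 0 -1;0 0 0 0 -1;0 0 0 0 -1;0 0 0 0 -1;0 0 0 0 -1' 25; python3 -m crank '0 0 -.1 0 -1;0 0 -.2 0 -1;0 0 -.2 0 -1;0 0 -.2 0 -1;0 0 0 0 -1;0 0 0 0 -1'|tail -2; python3 h.py .6516 .058 .12 -5.8
```

```text
time: 33.5
ee_pos: [0.4397, 0.0764, 0.0069]
eef_rot: [1.0, -0.009, -0.0, 0.001]
ft_force: [0.5, -0.1, 0.2]
width: 0.0279
grip_force: 1.5
width: 0.0279
grip_force: 25.0
t=34.1 at [0.44   0.0768 0.147 ] hd -1.0 w 0.0279 q7 -1.87 | yaw 0.053 dx 1.062 dy -0.014 dz 0.136
```

```bash
python3 -m crank '0 0 0 .053 -1;.152 -.002 0 0 -1;.152 -.002 0 0 -1;.152 -.002 0 0 -1;.152 -.002 0 0 -1;.152 -.002 0 0 -1;.152 -.002 0 0 -1;.15 -.002 0 0 -1;0 0 .1 0 -1;0 0 0 0 -1'; python3 -m crank '0 0 0 0 -1;0 0 0 0 -1'|tail -2;  python3 h.py .6516 .058 .066 -5.8
```

```text
time: 35.1
ee_pos: [0.649, 0.0577, 0.1211]
eef_rot: [0.999, -0.05, -0.004, 0.002]
ft_force: [-0.5, 1.1, -2.3]
width: 0.0277
grip_force: 25.0
width: 0.0278
grip_force: 25.0
t=35.3 at [0.6509 0.0583 0.1268] hd -5.8 w 0.0278 q7 -1.88 | yaw 0.000 dx 0.004 dy 0.000 dz 0.304
```

```bash
python3 -m crank '.004 0 .15 0 -1;0 0 .1 0 -1;0 0 .05 0 -1;0 0 0 0 -1;0 0 0 0 -1'; python3 -m crank '0 0 .01 0 -1;0 0 0 0 -1'|grep -E 'ee|ft'
```

```text
time: 35.8
ee_pos: [0.6527, 0.058, 0.0679]
eef_rot: [0.999, -0.05, 0.0, 0.001]
ft_force: [0.3, 0.0, -0.6]
width: 0.0274
grip_force: 25.0
ee_pos: [0.6525, 0.0579, 0.0654]
eef_rot: [0.999, -0.05, 0.0, 0.001]
ft_force: [-0.6, -0.4, -1.2]
```

```bash
python3 -m crank '0 0 .01 0 -1;0 0 0 0 -1;0 0 0 0 -1'|grep -E 'ee|ft'; python3 -m crank '0 0 0 0 -.1;0 0 0 0 -.1;0 0 0 0 -.1;0 0 -.1 0 -.1;0 0 -.15 0 -.1;0 0 -.2 0 -.1;0 0 0 0 -.1;0 0 0 0 -.1'|grep -E 'ee|ft|wid';  python3 h.py .435 .0017 .12 -18
```

```text
ee_pos: [0.6525, 0.0579, 0.063]
eef_rot: [0.999, -0.05, 0.0, 0.001]
ft_force: [1.0, -0.5, 1.8]
ee_pos: [0.6527, 0.0581, 0.1536]
eef_rot: [0.999, -0.05, 0.001, 0.001]
ft_force: [-0.8, -0.6, -0.1]
width: 0.0394
t=37.1 at [0.6527 0.0581 0.1536] hd -5.8 w 0.0394 q7 -1.87 | yaw 0.136 dx -0.948 dy 0.604 dz 0.167
```

```bash
python3 -m crank '0 0 0 .068 .03;0 0 0 .068 .03;-.135 .086 0 0 .03;-.135 .086 0 0 .03;-.135 .086 0 0 .03;-.135 .086 0 0 .03;-.135 .086 0 0 .03;-.135 .086 0 0 .03;-.135 .086 0 0 .03;0 0 0 0 .03'>/dev/null; python3 -m crank '0 0 .2 0 .03;0 0 .1 0 .03;0 0 0 0 .03;0 0 0 0 .03'|grep wid; python3 h.py .435 .0017 .007 -18; python3 -c "
from h import *
t=cam('top');print([np.round(b,1) for b in boxes(t)])
for c in (t,cam('scene')):
  for r in blacks(c,.075,(.56,.7,-.25,.14)): print(np.round(r,1))
"
```

```text
width: 0.0451
t=38.5 at [0.4351 0.002  0.0928] hd -18.0 w 0.0451 q7 -2.00 | yaw -0.000 dx 0.000 dy 0.001 dz 0.429
[array([415.1, 336.6,   5.6, 122.5, 139.7]), array([613.9, 311.5,   3.1, 180.8, 155.7])]
[652.2  60.    4.8  85.3  40.8]
[651.5  57.5  -5.6  81.8  29. ]
```

Placed as planned (651.5, 57.5, −5.6°). Next is the first short washed knife.

```bash
python3 -m crank '0 0 .2 0 .03;0 0 .15 0 .03;0 0 .075 0 .03;0 0 0 0 .03;0 0 0 0 .03;0 0 0 0 -1;0 0 0 0 -1;0 0 0 0 -1;0 0 0 0 -1' 20; python3 -m crank '0 0 -.1 0 -1;0 0 -.2 0 -1;0 0 -.2 0 -1;0 0 -.2 0 -1;0 0 0 0 -1;0 0 0 0 -1'|tail -2; python3 h.py .6445 -.0117 .12 -5.8
```

```text
time: 39.5
ee_pos: [0.4354, 0.0017, 0.0084]
eef_rot: [0.988, -0.157, 0.0, 0.001]
ft_force: [-0.9, -0.7, 4.4]
width: 0.0218
grip_force: 20.0
width: 0.0216
grip_force: 20.0
t=40.1 at [0.4356 0.0021 0.1485] hd -18.0 w 0.0216 q7 -2.00 | yaw -0.136 dx 1.046 dy -0.037 dz 0.144
```

```bash
python3 -m crank '0 0 0 -.068 -1;0 0 0 -.068 -1;.15 -.005 0 0 -1;.15 -.005 0 0 -1;.15 -.005 0 0 -1;.15 -.005 0 0 -1;.15 -.005 0 0 -1;.15 -.005 0 0 -1;.146 -.005 0 0 -1;0 0 0 0 -1'>/dev/null; python3 -m crank '0 0 .1 0 -1;0 0 0 0 -1;0 0 0 0 -1'|tail -2;  python3 h.py .6445 -.0117 .067 -5.8
```

```text
width: 0.022
grip_force: 20.0
t=41.4 at [ 0.6428 -0.0121  0.1268] hd -5.8 w 0.0220 q7 -1.75 | yaw 0.000 dx 0.009 dy -0.004 dz 0.299
```

```bash
python3 -m crank '.009 -.004 .15 0 -1;0 0 .1 0 -1;0 0 .055 0 -1;0 0 .005 0 -1;0 0 0 0 -1;0 0 0 0 -1'|grep -E 'ee|ft|wid'; python3 -m crank '0 0 .004 0 -1;0 0 0 0 -1'|grep -E 'ee|ft'
```

```text
ee_pos: [0.6465, -0.0116, 0.0672]
eef_rot: [0.999, -0.05, 0.001, 0.001]
ft_force: [0.5, 0.0, -0.8]
width: 0.0222
ee_pos: [0.6461, -0.0116, 0.0655]
eef_rot: [0.999, -0.05, -0.0, 0.001]
ft_force: [-0.4, -0.0, -1.7]
```

```bash
python3 -m crank '0 0 .006 0 -1;0 0 0 0 -1;0 0 0 0 -1'|grep -E 'ee|ft'; python3 -m crank '0 0 0 0 -.26;0 0 0 0 -.26;0 0 0 0 -.26;0 0 -.1 0 -.26;0 0 -.15 0 -.26;0 0 -.2 0 -.26;0 0 0 0 -.26;0 0 0 0 -.26'|grep -E 'ee|ft|wid';  python3 h.py .4287 -.0738 .12 -.7
```

```text
ee_pos: [0.6461, -0.0116, 0.0644]
eef_rot: [0.999, -0.05, -0.0, 0.001]
ft_force: [-1.7, 0.6, 5.6]
ee_pos: [0.6464, -0.0114, 0.1546]
eef_rot: [0.999, -0.05, 0.001, 0.001]
ft_force: [-0.1, -0.1, 0.4]
width: 0.032
t=43.3 at [ 0.6464 -0.0114  0.1546] hd -5.8 w 0.0320 q7 -1.74 | yaw -0.056 dx -1.085 dy 0.325 dz 0.173
```

```bash
python3 -m crank '0 0 0 -.056 .03;-.155 .046 0 0 .03;-.155 .046 0 0 .03;-.155 .046 0 0 .03;-.155 .046 0 0 .03;-.155 .046 0 0 .03;-.155 .046 0 0 .03;-.155 .046 0 0 .03;0 0 0 0 .03'>/dev/null; python3 -m crank '0 0 .2 0 .03;0 0 .1 0 .03;0 0 0 0 .03;0 0 0 0 .03'|grep wid; python3 h.py .4287 -.0738 .008 -.7; python3 -c "
from h import *
t=cam('top');print([np.round(b,1) for b in boxes(t)])
for c in (t,cam('scene')):
  for r in blacks(c,.075,(.56,.7,-.25,.14)): print(np.round(r,1))
"
```

```text
width: 0.0447
t=44.6 at [ 0.4279 -0.073   0.094 ] hd -0.7 w 0.0447 q7 -1.53 | yaw -0.000 dx 0.005 dy 0.003 dz 0.430
[array([415. , 334.8,   5.4, 122.8, 148.2]), array([613.7, 311.5,   3.1, 182. , 155.6])]
[651.8  62.   -4.2  84.4  37.3]
[649.5  -8.4  24.9  57.6  40.5]
[651.1  56.   -4.3  81.8  33.4]
[645.7 -13.9  -7.6  50.1  21.3]
```

```bash
python3 -m crank '.005 .003 .2 0 .03;0 0 .15 0 .03;0 0 .08 0 .03;0 0 0 0 .03;0 0 0 0 .03;0 0 0 0 -1;0 0 0 0 -1;0 0 0 0 -1;0 0 0 0 -1' 20; python3 -m crank '0 0 -.1 0 -1;0 0 -.2 0 -1;0 0 -.2 0 -1;0 0 -.2 0 -1;0 0 0 0 -1;0 0 0 0 -1'|tail -2; python3 h.py .6375 -.0813 .12 -5.8
```

```text
time: 45.6
ee_pos: [0.4293, -0.074, 0.0086]
eef_rot: [1.0, -0.006, -0.0, 0.001]
ft_force: [-0.3, -0.5, 4.0]
width: 0.0217
grip_force: 20.0
width: 0.0218
grip_force: 20.0
t=46.2 at [ 0.4295 -0.0737  0.1487] hd -0.7 w 0.0218 q7 -1.52 | yaw 0.056 dx 1.038 dy -0.068 dz 0.145
```

```bash
python3 -m crank '0 0 0 .056 -1;.15 -.01 0 0 -1;.15 -.01 0 0 -1;.15 -.01 0 0 -1;.15 -.01 0 0 -1;.15 -.01 0 0 -1;.15 -.01 0 0 -1;.14 -.01 0 0 -1;0 0 0 0 -1'>/dev/null; python3 -m crank '0 0 .1 0 -1;0 0 0 0 -1;0 0 0 0 -1'|tail -2;  python3 h.py .6375 -.0813 .067 -5.8
```

```text
width: 0.0214
grip_force: 20.0
t=47.4 at [ 0.6362 -0.0807  0.1269] hd -5.8 w 0.0214 q7 -1.63 | yaw 0.000 dx 0.008 dy 0.002 dz 0.300
```

```bash
python3 -m crank '.005 .002 .15 0 -1;0 0 .1 0 -1;0 0 .055 0 -1;0 0 .005 0 -1;0 0 0 0 -1;0 0 0 0 -1'|grep -E 'ee|ft|wid'; python3 -m crank '0 0 .008 0 -1;0 0 0 0 -1;0 0 .004 0 -1;0 0 0 0 -1'|grep -E 'ee|ft'; python3 -m crank '0 0 0 0 -.26;0 0 0 0 -.26;0 0 0 0 -.26;0 0 -.1 0 -.26;0 0 -.15 0 -.26;0 0 -.2 0 -.26;0 0 0 0 -.26;0 0 0 0 -.26'|grep -E 'ee|ft|wid';  python3 h.py .4303 -.1605 .12 4.3
```

```text
ee_pos: [0.639, -0.0814, 0.0673]
eef_rot: [0.999, -0.05, 0.001, 0.001]
ft_force: [-0.2, -1.0, -0.5]
width: 0.0218
ee_pos: [0.6385, -0.0814, 0.0646]
eef_rot: [0.999, -0.05, -0.0, 0.001]
ft_force: [-3.7, 1.0, 6.8]
ee_pos: [0.639, -0.0812, 0.1545]
eef_rot: [0.999, -0.05, 0.001, 0.001]
ft_force: [0.4, -0.4, -0.0]
width: 0.0323
t=49.2 at [ 0.639  -0.0812  0.1545] hd -5.8 w 0.0323 q7 -1.63 | yaw -0.112 dx -1.070 dy 0.317 dz 0.172
```

```bash
python3 -m crank '0 0 0 -.056 .3;0 0 0 -.056 .3;-.153 .045 0 0 .3;-.153 .045 0 0 .3;-.153 .045 0 0 .3;-.153 .045 0 0 .3;-.153 .045 0 0 .3;-.153 .045 0 0 .3;-.153 .045 0 0 .3;0 0 0 0 .3'>/dev/null; python3 -m crank '0 0 .2 0 .3;0 0 .1 0 .3;0 0 0 0 .3;0 0 0 0 .3'|grep wid; python3 h.py .4303 -.1605 .007 4.3; python3 -c "
from h import *
t=cam('top');print([np.round(b,1) for b in boxes(t)])
for r in blacks(t,.018,(.3,.7,.25,.5)): print('box',np.round(r,1))
for c in (t,cam('scene')):
  for r in blacks(c,.075,(.56,.7,-.25,.14)): print(np.round(r,1))
"
```

```text
width: 0.0571
t=50.6 at [ 0.4294 -0.1599  0.0938] hd 4.3 w 0.0571 q7 -1.24 | yaw 0.000 dx 0.005 dy 0.002 dz 0.434
[array([414.6, 336.2,   5.8, 122. , 145.5]), array([614.2, 311.5,   3.1, 181. , 155.7])]
box [413.9 365.1   5.5  54.9  22.2]
box [615.4 343.1   2.8  83.9  27.7]
box [420.2 309.4   4.3  54.1  22.5]
box [619.  286.2   4.   86.5  29.1]
[651.8  61.6  -4.2  84.4  36.5]
[649.5  -8.4  24.9  57.6  40.5]
[638.7 -79.8  14.8  52.7  35.8]
[651.   53.8  -4.5  81.7  37.8]
[645.9 -13.9  -9.1  50.9  22.5]
[637.7 -83.1  -7.7  50.6  21.7]
```

```bash
python3 -m crank '.005 .002 .2 0 .3;0 0 .15 0 .3;0 0 .084 0 .3;0 0 0 0 .3;0 0 0 0 .3;0 0 0 0 -1;0 0 0 0 -1;0 0 0 0 -1;0 0 0 0 -1;0 0 0 0 -1' 25; python3 -m crank '0 0 -.1 0 -1;0 0 -.2 0 -1;0 0 -.2 0 -1;0 0 -.2 0 -1;0 0 0 0 -1;0 0 0 0 -1'|tail -2; python3 h.py .6304 -.151 .12 -5.8
```

```text
time: 51.7
ee_pos: [0.4306, -0.1608, 0.0074]
eef_rot: [0.999, 0.038, -0.0, 0.001]
ft_force: [-1.5, 0.7, 2.8]
width: 0.028
grip_force: 25.0
width: 0.0275
grip_force: 24.9
t=52.3 at [ 0.4307 -0.1604  0.1474] hd 4.3 w 0.0275 q7 -1.24 | yaw 0.112 dx 0.988 dy -0.148 dz 0.137
```

```bash
python3 -m crank '0 0 0 .056 -1;0 0 0 .056 -1;.14 -.021 0 0 -1;.14 -.021 0 0 -1;.14 -.021 0 0 -1;.14 -.021 0 0 -1;.14 -.021 0 0 -1;.14 -.021 0 0 -1;.14 -.021 0 0 -1;0 0 0 0 -1'>/dev/null; python3 -m crank '0 0 .1 0 -1;0 0 0 0 -1;0 0 0 0 -1'|tail -2;  python3 h.py .6304 -.151 .066 -5.8
```

```text
width: 0.028
grip_force: 24.9
t=53.6 at [ 0.6272 -0.1509  0.1256] hd -5.8 w 0.0280 q7 -1.52 | yaw 0.000 dx 0.017 dy -0.002 dz 0.298
```

```bash
python3 -m crank '.012 -.002 .15 0 -1;0 0 .1 0 -1;0 0 .055 0 -1;0 0 .005 0 -1;0 0 0 0 -1;0 0 0 0 -1'|grep -E 'ee|ft|wid'; python3 -m crank '0 0 .008 0 -1;0 0 0 0 -1'|grep -E 'ee|ft'
```

```text
ee_pos: [0.6315, -0.1511, 0.0662]
eef_rot: [0.999, -0.05, 0.0, 0.001]
ft_force: [-0.2, 0.3, -0.7]
width: 0.0282
ee_pos: [0.631, -0.1509, 0.0637]
eef_rot: [0.999, -0.05, -0.0, 0.001]
ft_force: [-0.1, 0.6, -1.5]
```

```bash
python3 -m crank '0 0 .002 0 -1;0 0 0 0 -.1;0 0 0 0 -.1;0 0 0 0 -.1;0 0 -.1 0 -.1;0 0 -.2 0 -.1;0 0 -.25 0 -.1;0 0 -.25 0 -.1;0 0 0 0 -1;0 0 0 0 -1'|grep -E 'ee|ft|wid';  python3 h.py .397 -.374 .22 -8.7
```

```text
ee_pos: [0.6316, -0.1506, 0.2243]
eef_rot: [0.999, -0.05, 0.001, 0.001]
ft_force: [-0.2, 0.2, -1.4]
width: 0.0299
t=55.4 at [ 0.6316 -0.1506  0.2243] hd -5.8 w 0.0299 q7 -1.51 | yaw 0.032 dx -0.991 dy 1.281 dz 0.023
```

```bash
python3 -m crank '0 0 0 .032 -1;-.11 .142 0 0 -1;-.11 .142 0 0 -1;-.11 .142 0 0 -1;-.11 .142 0 0 -1;-.11 .142 0 0 -1;-.11 .142 0 0 -1;-.11 .142 0 0 -1;-.11 .142 0 0 -1;-.11 .142 0 0 -1'>/dev/null; python3 -m crank '0 0 0 0 -1;0 0 0 0 -1' |grep wid;  python3 h.py .397 -.374 .09 -8.7
python3 - <<'E'
from h import *
t=cam('top');a=t['img'][138:200,240:390];s=cam('scene');b=s['img'][150:330,215:425]
b=cv2.resize(b,None,fx=2.8,fy=2.8,interpolation=cv2.INTER_CUBIC)
cv2.imwrite('pics/s6.png',b); cv2.imwrite('pics/t6raw.png',t['img'])
for c in(t,s):
  for r in blacks(c,.075,(.56,.7,-.25,.14)): print(np.round(r,1))
E
```

```text
width: 0.0003
t=56.6 at [ 0.3959 -0.3733  0.2223] hd -8.8 w 0.0003 q7 -1.03 | yaw -0.001 dx 0.008 dy 0.002 dz 0.661
[651.8  62.4  -4.2  84.4  38.2]
[647.1 -10.5  11.7  52.6  33.3]
[639.1 -79.6  13.5  53.5  36.7]
[ 632.4 -143.5   -5.4   83.1   40.8]
[651.5  57.4  -5.8  81.9  28.2]
[645.8 -13.7  -9.3  50.5  22.1]
[637.7 -83.2  -7.4  50.5  21.4]
[ 630.6 -151.6   -5.4   82.3   28.5]
```

View pics/s6.png

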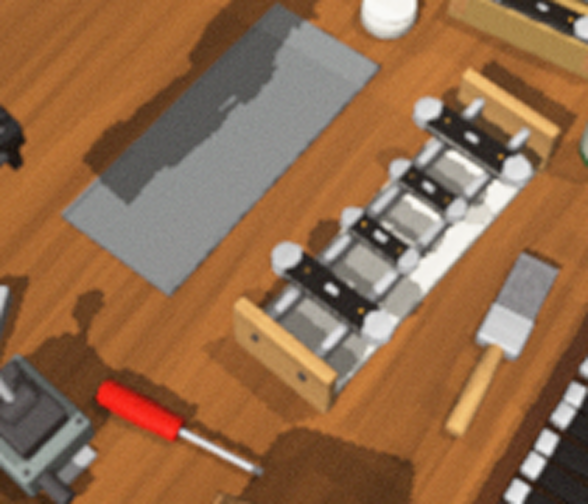

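All four washed knives lie square on the rails, well apart, and the mat is empty. Now to push the lever back over.

```bash
python3 -m crank '.008 .002 .15 0 -1;0 0 .15 0 -1;0 0 .15 0 -1;0 0 .15 0 -1;0 0 .06 0 -1;0 0 0 0 -1'|grep -E 'ee_pos|ft'; python3 -m crank '.04 0 0 0 -1;.04 0 0 0 -1;.04 0 0 0 -1;.04 0 0 0 -1;.04 0 0 0 -1;.04 0 0 0 -1;.03 0 0 0 -1;.03 0 0 0 -1;0 0 0 0 -1'|grep -E 'ee_pos|ft'
python3 -m crank '.03 0 0 0 -1;0 0 0 0 -1'|grep -E 'ee_pos|ft';python3 -m crank '.02 0 0 0 -1;0 0 0 0 -1'|grep -E 'ee_pos|ft'
```

```text
ee_pos: [0.398, -0.3729, 0.09]
ft_force: [-0.3, 0.1, -0.0]
ee_pos: [0.4585, -0.3832, 0.0915]
ft_force: [0.2, 0.3, -0.7]
ee_pos: [0.464, -0.3842, 0.0916]
ft_force: [-1.0, 0.0, -0.4]
ee_pos: [0.4676, -0.3848, 0.0915]
ft_force: [-1.3, -0.8, -0.2]
```

```bash
python3 -m crank '.015 0 0 0 -1;0 0 0 0 -1'|grep -E 'ee_pos|ft';python3 -m crank '.01 0 0 0 -1;0 0 0 0 -1'|grep -E 'ee_pos|ft';python3 -m crank '.01 0 0 0 -1;0 0 0 0 -1'|grep -E 'ee_pos|ft'; python3 -m crank '.01 0 0 0 -1;0 0 0 0 -1'|grep -E 'ee_pos|ft'
```

```text
ee_pos: [0.4704, -0.3853, 0.0915]
ft_force: [-1.6, 1.0, -0.8]
ee_pos: [0.4725, -0.3856, 0.0916]
ft_force: [-2.7, 0.5, -0.4]
ee_pos: [0.4746, -0.386, 0.0917]
ft_force: [-1.4, 0.5, 1.0]
ee_pos: [0.4755, -0.3862, 0.0914]
ft_force: [-5.5, 1.3, 1.5]
```

```bash
python3 -m crank '.01 0 0 0 -1;0 0 0 0 -1'|grep -E 'ee_pos|ft';python3 -m crank '.01 0 0 0 -1;0 0 0 0 -1'|grep -E 'ee_pos|ft'; python3 -m crank '.005 0 0 0 -1;0 0 0 0 -1'|grep -E 'ee_pos|ft'; python3 -m crank '-.1 0 0 0 -1;-.1 0 -.1 0 -1;0 0 -.2 0 -1;0 0 -.2 0 -1;-.2 0 -.1 0 -1;-.1 .2 0 0 -1;0 .2 0 0 -1;0 .2 0 0 -1;0 0 0 0 -1;0 0 0 0 -1'|grep -E 'ee_pos|ft'
python3 - <<'E'
from h import *
t=cam('top');s=cam('scene')
cv2.imwrite('pics/f.png',np.hstack([cv2.resize(t['img'][130:270,160:450],(580,280),interpolation=cv2.INTER_CUBIC),cv2.resize(s['img'][270:340,185:240],(220,280),interpolation=cv2.INTER_CUBIC)]))
print([np.round(b,1) for b in boxes(t)])
for r in blacks(t,.018,(.3,.7,.25,.5)): print('box',np.round(r,1))
for r in blacks(s,.075,(.56,.7,-.25,.14)): print(np.round(r,1))
E
```

```text
ee_pos: [0.476, -0.3864, 0.0911]
ft_force: [-11.5, 3.3, 5.1]
ee_pos: [0.4763, -0.3866, 0.0909]
ft_force: [-17.0, 5.2, 9.0]
ee_pos: [0.4765, -0.3866, 0.0908]
ft_force: [-20.8, 6.8, 10.4]
ee_pos: [0.3645, -0.4909, 0.2118]
ft_force: [1.1, -0.1, -0.5]
[array([415.3, 334.9,   5.6, 123.2, 148.5]), array([613.5, 311.4,   3.1, 182.1, 155.6])]
box [413.1 365.5   5.5  49.9  21.1]
box [615.4 343.6   2.6  83.8  27. ]
box [420.4 309.7   3.4  54.   22.4]
box [618.7 286.2   3.5  85.7  28.4]
[651.5  57.6  -6.1  82.   28.6]
[646.1 -14.2  -9.7  50.6  22.5]
[637.7 -83.3  -8.1  50.7  21.2]
[ 630.6 -151.7   -5.4   82.4   27.7]
```

View pics/f.png

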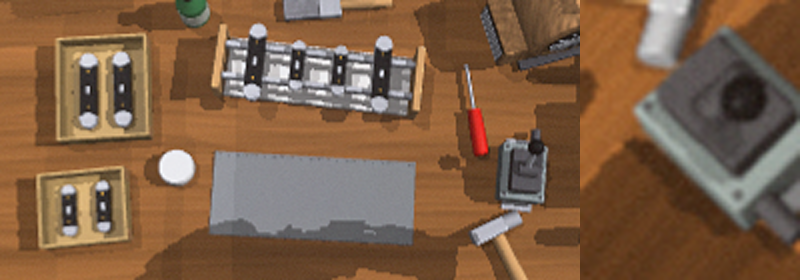

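The final view shows the lever leaning away again (knob at (537,147)). Four washed knives are on the rack, both boxes are filled correctly, and everything else is where it was.

```bash
python3 -c "
from bench import workorder; print(workorder.close_job())"
```

```text
the job is handed in; nothing more can be done
None
```

The job is done and handed in: I stopped the blower, boxed the four dry knives by length, laid the four washed ones square across the rack without touching, and started the blower again; the hand-in returned no verdict.

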